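# Free a resin casting from its mould and stand it on the light box

## Robot

A 7-joint arm with a two-finger parallel gripper is mounted at the origin on the work surface; the furniture and walls round the work are solid. World frame = base frame: x ahead of the robot, y to its left, z up, the work surface at z = 0. Lengths are in mm, angles in rad, forces in N, time in s.
With the tool pointing down it reaches from about 425 to 875 mm from the base axis. Payload 4.7 kg.
Tool frame: the origin (TCP) lies between the finger pads; the fingertips stand 22 mm ahead of it and the grasp point (between the pads) lies 3 mm ahead of it; z points along the fingers, y is the line along which they close (so a half turn about z gives the same grasp; the last joint's range is limited). The gripper opens to 87 mm and grips with 3 to 60 N. Pads are 19 mm wide; open, the fingers measure 117 mm over their backs; the gripper's body (75 mm by 190 mm) begins 51 mm behind the grasp point.
Start: joints at [1.15, 0.321, -0.07, 1.45, 0.023, 1.371, -0.057], TCP at [273.782, -589.548, 244.587] pointing down, gripper open.
Joint ranges: [-2.86, 2.86], [-0.3, 2.09], [-1.38, 1.24], [0.06, 2.45], [-1.56, 4.7], [0.09, 2.05], [-2.69, 2.69]. Speed limits (rad/s): [2.57, 2.57, 3.14, 3.14, 3.14, 3.14, 3.14].

## Interface

Orientations are given as a unit quaternion [w, x, y, z].
In Python, from workcell import bot, viewer, close_job gives the robot as it stands. The module is installed in compiled form; this text tells all that it offers.
- The arm moves only by the shell command python3 -m inch 'ROWS'. ROWS is a JSON object of lists of equal length, an entry for each row: "travel": the shift along the world's x, y, z normalised to -1 to 1, where 1 is 0.8 m, a list of three; "turn": the turn about the world's z normalised to -1 to 1, where 1 is pi/2 rad; "gripper": the opening, from -1 (shut) to 1 (fully open), so that 0 is half open. In form: {"travel": [[x, y, z], ...], "turn": [turn, ...], "gripper": [gripper, ...]}. A call has exactly 10 rows; each row is the pose to reach, as a shift and turn from the pose commanded when the call began; what a row does not reach only later rows make up. A row lasts 1/12 s, in which the tool goes at most 41.7 mm and 7.16 degrees, less where a joint would pass 70% of its speed; a pose out of reach is approached as far as the arm can. A call with a number of a shift or a turn outside -1 to 1 is refused whole. A call with a gripper value outside its range is refused whole. The fingers move at their own pace and stop on an object; the grip force is fixed at half the most. Time passes only in rows, so rows that repeat a pose let the fingers close, or fill a call up. It gives the time, the measured TCP pose, the force, the opening and the grip force at its end, in the units of the state.
- bot.sense(): the state, without advancing time (a new reading comes with each control period).
- viewer.camera(name): name is "side" or "top"; returns a dict with "img" (420x560x3 uint8, blue, green, red), "range_z" (420x560 float32, mm along the optical axis (not along the pixel's ray), 0 where there is no reading), "mtx" (3x3 intrinsics, pixels), "dist_coeffs" ([k1, k2, p1, p2, k3] as OpenCV has them; the pictures are not rectified), "R" (3x3) and "t" (3): a world point X has camera coordinates R X + t. Camera axes: x right, y down, z forward; pixel columns grow to the right and rows downward; lengths in mm; the calibration is good to about 2 mm. A picture is of the moment at which its call begins.
- close_job(): hands the job in; it is judged then, once.
The state is a dict: "time": time; "joints": joint angles; "qd": joint speeds; "tau": joint torques, N m; "ee_pos": TCP position; "tool_rot": TCP orientation; "contact_force": force on the tool from outside, world axes, zero at the start; "moment": the same for the moment, N m; "gripper_width": finger opening in mm; "finger_force": force on a finger pad.
Only numpy, scipy, OpenCV 4.12 (cv2) and the standard library are available. Lean on these libraries where they do the work, as an engineer would, in place of code of your own. Each camera call takes 0.05 s, during which the arm holds its last target. There are 200 camera calls.

## Task

The amber resin casting is still in its metal mould, held down by the keeper: turn the keeper's red fin until its arm is well clear of the pocket, then take the casting by the flat gate on its top and lift it straight up out of the pocket. Stand it gently, gate upwards, wholly on the light box so it can be checked for bubbles, and let go of it; leave the keeper open and the cement tin and the white sleeve where they stand.

Things in the scene. Friction and masses are not known exactly. Their poses are not given: they have to be found in the camera images.
- mould: Grey aluminium mould block, 150 x 84 x 44 mm, fixed to the table; origin at the centre of its underside, x along its 150 mm, z up. Its pocket, 56 x 40 mm and 24 mm deep, open at the top, is centred 30 mm from the block's centre towards -x; the keeper's upright pivot axis is 45 mm from the centre towards +x.
- keeper (a joint): Angle of the keeper about its upright pivot, rad, positive anticlockwise from above. 0: the arm points along the block's -x and lies over the end of the casting. It turns to 1.75 either way, moves stiffly (0.05 N m) and stays where it is left. The arm is 14 mm wide, its round end reaches 57 mm from the pivot, its underside is 2 mm above the block; from about 0.75 rad either way nothing of it is over the casting. It starts within 0.3 of 0.
- keeper_fin (a point): Point on the keeper's pivot axis at the height to grip its upright red fin, 73 mm above the table; x runs along the fin (the keeper's arm points to -x), y across it, z up. The fin is 28 mm long, 10 mm thick and stands from 51 to 83 mm above the table, centred on the pivot axis.
- gate (a point): Middle of the grip of the casting's gate; x along the gate, y across it, z up. The gate is a flat upright stub 24 mm long and 12 mm thick on the middle of the casting's top; this point is 22 mm above the casting's top face and 46 mm above its underside, and the gate ends 14 mm above this point.
- casting: Amber resin casting, about 90 g: a block 54 x 38 x 24 mm (x, y, z) with the gate standing 36 mm high on its top. Origin at the centre of its underside. In the pocket (1 mm of play on each side) its top is flush with the mould's.
- light_box: White flat light box, 226 x 315 x 30 mm (x, y, z), fixed; origin at the centre of its underside. Its flat top is 30 mm above the table. It and the mould stand on opposite sides of the table, either way round; a black pot of brushes, about 95 mm wide and 230 mm high, stands at the middle of the table's far edge.
- cement_can: Cement tin, white and orange, 49 mm wide, 83 mm high, loose; origin at the centre of its underside. To be left alone.
- white_sleeve: White sleeve with a blue band, 38 mm wide, 50 mm high, loose; origin at the centre of its underside. To be left alone.
Mind the look-alikes: they are no part of the job. Leave any purple look-alike of the casting alone.

How it is judged (in metres and radians):
On the way, in this order (a step that is already met when the one before it is completed fails the run):
1. The keeper is turned clear (more than 0.85 rad either way) while the casting is still down in its pocket ((value of joint keeper above 0.85 rad or value of joint keeper below -0.85 rad) and z of casting in the frame of mould below 0.024 m and horizontal distance between casting and mould below 0.034 m), for 0.2 s.
2. The casting is held in the fingers, upright, above the mould's top (contact force between the fingers and casting above 0.5 N and z of casting in the frame of mould above 0.047 m and angle between casting's own z axis and vertical below 0.2 rad), for 0.1 s.
At the end, for the whole second after the job is handed in: The casting stands gate up (within 0.08 rad) on the light box's top (underside within 3 mm of it), its centre within 80 mm (x) and 124 mm (y) of the box's centre in the box's own axes, so that it is wholly on the box, released and at rest; the keeper is still more than 0.85 rad from 0 (x of casting in the frame of light_box between -0.08 and 0.08 m and y of casting in the frame of light_box between -0.124 and 0.124 m and z of casting in the frame of light_box between 0.027 and 0.033 m and angle between casting's own z axis and vertical below 0.08 rad and linear speed of casting below 0.02 m/s and contact force between the fingers and casting below 0.1 N and (value of joint keeper above 0.85 rad or value of joint keeper below -0.85 rad)); the robot touches nothing.
It fails at once if The casting is tipped by more than 0.2 rad while it is still partly in the pocket (horizontal distance between casting and mould below 0.045 m and z of casting in the frame of mould below 0.042 m and angle between casting's own z axis and vertical above 0.2 rad).
It fails at once if The casting is dropped or thrown: it moves faster than 0.4 m/s outside the grip (linear speed of casting above 0.4 m/s and not (contact force between the fingers and casting above 0.5 N)).
It fails at once if The casting is slammed on the light box: it meets or slides on it at more than 0.35 m/s (contact force between casting and light_box above 0.5 N and linear speed of casting above 0.35 m/s).
It fails at once if The cement tin or the white sleeve is moved by more than 20 mm or tipped (distance of any of cement_can, white_sleeve from where it was at the start of the episode above 0.02 m or angle between any of cement_can, white_sleeve's own z axis and vertical above 0.35 rad).
It also fails if it takes over 48 s, if anything falls off the work surface, if the arm or the gripper's body presses on something with over 40 N, if the wrist force passes 120 N, or if a joint passes its speed limit or range.

## Working session

There is one attempt and no reset: what is moved stays moved. The work goes in short steps, Python scripts to look and compute and a shell command to move; the robot and the scene stay as the last step left them, time stands still between calls to the robot, and variables do not carry over. Pictures are saved under pics/ and viewed, at most 10 in all, crops included, and the job is handed in when it is done.

```bash
mkdir -p pics
cat > h.py <<'E'
import numpy as np,cv2,pickle
from workcell import bot,viewer
def shot(n,f):
    c=viewer.camera(n); cv2.imwrite(f'pics/{f}.png',c['img']); pickle.dump(c,open(f'{f}.pkl','wb')); return c
def cloud(c):
    h,w=c['range_z'].shape
    u,v=np.meshgrid(np.arange(w),np.arange(h))
    p=np.stack([u,v],-1).reshape(-1,1,2).astype(float)
    n=cv2.undistortPoints(p,np.array(c['mtx']),np.array(c['dist_coeffs'])).reshape(h,w,2)
    z=c['range_z'].astype(float)
    X=np.dstack([n*z[...,None],z])
    X=(X-np.array(c['t']).ravel())@np.array(c['R'])
    X[z==0]=np.nan
    return X
E
python3 - <<'E'
from h import *
a=shot('top','top0');b=shot('side','side0')
for c in(a,b): print(-np.array(c['R']).T@np.array(c['t']).ravel())
s=bot.sense();print({k:s[k] for k in('time','ee_pos','tool_rot','gripper_width')})
E
```

```text
[419.47225467 -25.4655034  921.99389473]
[ 491.18155161 -700.29047695  579.13571197]
{'time': 0.1, 'ee_pos': array([ 273.54951718, -589.11897457,  243.56263926]), 'tool_rot': array([-8.39406362e-04,  9.76460895e-01,  2.15692746e-01, -2.33095983e-04]), 'gripper_width': 87.03641780500693}
```

View pics/top0.png

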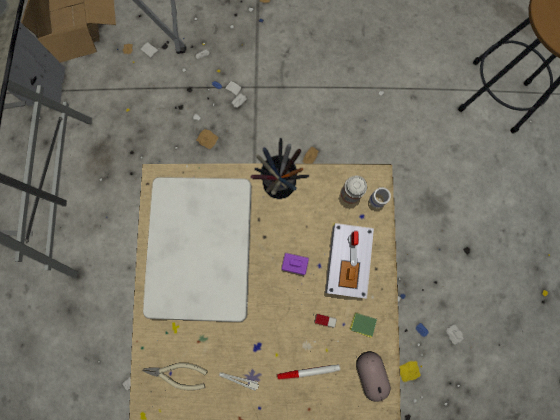

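View pics/side0.png

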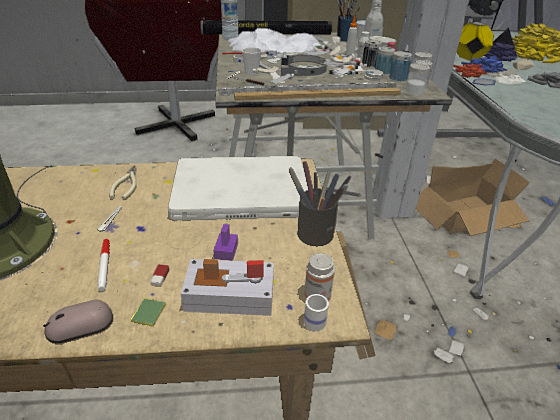

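The top view shows the mould at (350,262), with the amber casting at (349,273) and the red fin at (354,238). The light box is at (198,250), the tin at (354,190), the sleeve at (380,198) and the pot at (280,175). These could be mistaken for what I want:
- **Casting:** the purple block at (295,264) is a look-alike. I choose the amber one in the mould.
- **Fin:** the red-and-white eraser at (325,320) and the pen at (290,375) are also red. I choose the fin on the mould.

Run:
```python
from h import *
c=pickle.load(open('top0.pkl','rb'));d=pickle.load(open('side0.pkl','rb'))
X=cloud(c);Y=cloud(d)
def rect(P,n):
    P=P[:,:2].astype(np.float32); r=cv2.minAreaRect(P); b=cv2.boxPoints(r)
    print(n,len(P),'c',np.round(r[0],1),'size',np.round(r[1],1),'ang',round(r[2],1),'box',np.round(b).tolist(),'mean',P.mean(0).round(1))
def sel(X,img,r,zlo,zhi,col=None):
    m=np.zeros(X.shape[:2],bool); m[r[1]:r[3],r[0]:r[2]]=1
    m&=(X[...,2]>zlo)&(X[...,2]<zhi)
    if col is not None:
        h=cv2.cvtColor(img,cv2.COLOR_BGR2HSV); m&=col(h)
    return X[m]
red=lambda h:((h[...,0]<6)|(h[...,0]>174))&(h[...,1]>150)
amb=lambda h:(h[...,0]>=6)&(h[...,0]<20)&(h[...,1]>130)
rect(sel(X,c['img'],(320,215,385,310),36,50),'mould')
rect(sel(X,c['img'],(130,165,262,330),22,36),'lightbox')
for n,Z,i,r in(('top',X,c['img'],(325,215,380,300)),('side',Y,d['img'],(180,240,275,315))):
    P=sel(Z,i,r,55,95,red);rect(P,n+' fin'); print(P[:,2].max())
    P=sel(Z,i,r,52,95,amb);rect(P,n+' gate');print(P[:,2].max())
    P=sel(Z,i,r,74,95,amb);len(P)>3 and rect(P,n+' gatetop')
    P=sel(Z,i,r,76,95,red);len(P)>3 and rect(P,n+' fintop')
    P=sel(Z,i,r,36,50,amb);rect(P,n+' cast')
rect(sel(Y,d['img'],(175,240,280,315),36,50),'mould side')
for n,r,z in(('tin',(340,172,367,208),(70,95)),('sleeve',(367,182,392,212),(35,60)),('purple',(278,250,312,278),(5,80)),('pot',(255,140,305,200),(60,250))):rect(sel(X,c['img'],r,*z),n)
cv2.imwrite('pics/crop0.png',np.hstack([cv2.resize(c['img'][215:310,315:395],(400,475),interpolation=2),cv2.resize(d['img'][240:335,175:255],(400,475),interpolation=2)]))
```

```text
mould 2517 c [ 472.5 -168.6] size [ 86.  151.8] ang 82.7 box [[392.0, -202.0], [542.0, -221.0], [553.0, -136.0], [403.0, -116.0]] mean [ 470.4 -167.4]
lightbox 14261 c [500.4 163.9] size [227.1 314.6] ang 89.4 box [[342.0, 52.0], [656.0, 49.0], [659.0, 276.0], [344.0, 279.0]] mean [494.9 162.1]
top fin 76 c [ 515.5 -172.8] size [ 8.6 24.4] ang 88.4 box [[503.0, -177.0], [528.0, -177.0], [528.0, -169.0], [503.0, -168.0]] mean [ 515.3 -172.2]
85.36244837023143
top gate 91 c [ 442.7 -163.7] size [12.2 22.8] ang 86.7 box [[431.0, -169.0], [454.0, -170.0], [454.0, -158.0], [432.0, -157.0]] mean [ 442.6 -162.8]
82.91262253363014
top gatetop 74 c [ 442.6 -163.5] size [12.2 22.4] ang 88.8 box [[431.0, -169.0], [454.0, -170.0], [454.0, -158.0], [432.0, -157.0]] mean [ 442.5 -163.8]
top fintop 60 c [ 515.9 -173.2] size [ 8.3 23.4] ang 89.3 box [[504.0, -177.0], [528.0, -177.0], [528.0, -169.0], [504.0, -169.0]] mean [ 516.  -172.8]
top cast 316 c [ 442.2 -164.4] size [37.5 52.9] ang 81.6 box [[413.0, -179.0], [466.0, -187.0], [471.0, -150.0], [419.0, -142.0]] mean [ 440.3 -162.7]
side fin 151 
[... 811 characters left out ...]
138.4] size [151.3 150.9] ang 82.5 box [[393.0, -204.0], [542.0, -223.0], [562.0, -73.0], [413.0, -54.0]] mean [ 470.6 -178.9]
tin 316 c [ 626.8 -178.6] size [40.2 41.1] ang 43.9 box [[598.0, -178.0], [627.0, -207.0], [656.0, -179.0], [627.0, -150.0]] mean [ 625.9 -178.5]
sleeve 130 c [ 611.6 -240.1] size [35.5 37.3] ang 44.2 box [[586.0, -239.0], [612.0, -266.0], [637.0, -241.0], [611.0, -214.0]] mean [ 611.4 -239.9]
purple 444 c [465.1 -55.9] size [67.  38.1] ang 77.5 box [[439.0, -84.0], [476.0, -93.0], [491.0, -27.0], [454.0, -19.0]] mean [465.8 -49.5]
pot 1342 c [647.1 -14.4] size [111.2  96.3] ang 8.3 box [[585.0, 25.0], [599.0, -70.0], [709.0, -54.0], [695.0, 41.0]] mean [653.6 -15.4]
```

View pics/crop0.png

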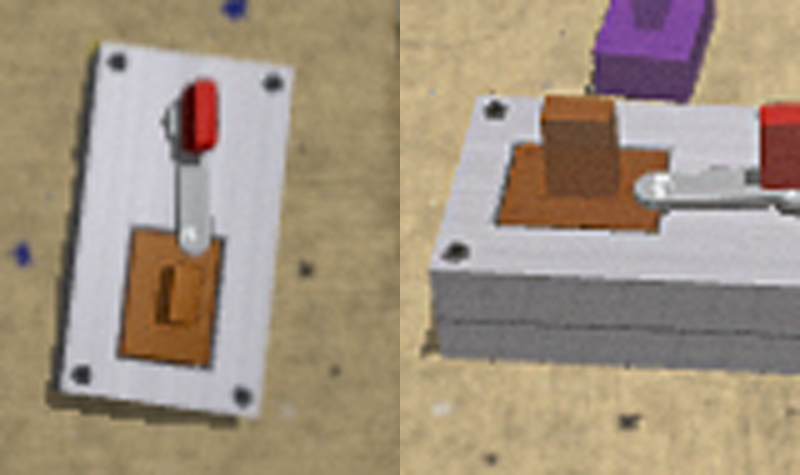

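The crop confirms the amber casting in the pocket, with the keeper arm over its end and the red fin upright. The mould centre is about (473,-169) with its yaw at about -7.3°. That puts the pivot at about (517,-175), the fin yaw at about -1.5° and the gate at about (443,-165). I'll approach the fin now.

```bash
python3 -m inch '{"travel":[[0.25,0.42,-0.05],[0.25,0.42,-0.05],[0.25,0.42,-0.05],[0.25,0.42,-0.05],[0.25,0.42,-0.05],[0.25,0.42,-0.05],[0.25,0.42,-0.05],[0.25,0.42,-0.05],[0.25,0.42,-0.05],[0.25,0.42,-0.05]],"turn":[-0.294,-0.294,-0.294,-0.294,-0.294,-0.294,-0.294,-0.294,-0.294,-0.294],"gripper":[0.15,0.15,0.15,0.15,0.15,0.15,0.15,0.15,0.15,0.15]}'
cat >> h.py <<'E'
def st():
    s=bot.sense();w,x,y,z=s['tool_rot']
    from scipy.spatial.transform import Rotation as R
    m=R.from_quat([x,y,z,w]).as_matrix()
    print('t',round(s['time'],2),'p',np.round(s['ee_pos'],1),'yline',round(np.degrees(np.arctan2(m[1,1],m[0,1]))%180,2),'tilt',np.round(m[:2,2],3),'w',round(s['gripper_width'],1),'F',np.round(s['contact_force'],1),'ff',np.round(s['finger_force'],1),'j',np.round(s['joints'],2))
E
python3 -c "from h import *;st()"
```

```text
time: 0.93
ee_pos: [476.2, -247.0, 203.9]
tool_rot: [-0.001, 1.0, -0.01, 0.0]
contact_force: [-0.5, 1.1, -0.5]
gripper_width: 50.4
finger_force: 0.0
t 0.93 p [ 476.2 -247.   203.9] yline 88.86 tilt [0.    0.003] w 50.4 F [-0.5  1.1 -0.5] ff 0.0 j [ 0.7   0.12 -0.29  1.78  0.03  1.25 -1.19]
```

```bash
python3 -m inch '{"travel":[[0.03,0.05,0],[0.054,0.098,0],[0.054,0.098,0],[0.054,0.098,0],[0.054,0.098,-0.04],[0.054,0.098,-0.08],[0.054,0.098,-0.08],[0.054,0.098,-0.08],[0.054,0.098,-0.08],[0.054,0.098,-0.08]],"turn":[0,0,0,0,0,0,0,0,0,0],"gripper":[0.15,0.15,0.15,0.15,0.15,0.15,0.15,0.15,0.15,0.15]}'
python3 -c "
from h import *
st();a=shot('side','s1')
cv2.imwrite('pics/s1c.png',cv2.resize(a['img'][180:330,160:360],(800,600)))"
```

```text
time: 1.77
ee_pos: [518.1, -176.1, 142.7]
tool_rot: [0.001, 1.0, -0.014, 0.002]
contact_force: [0.3, -0.8, -0.1]
gripper_width: 50.3
finger_force: 0.0
t 1.77 p [ 518.1 -176.1  142.7] yline 88.4 tilt [ 0.003 -0.001] w 50.3 F [ 0.3 -0.8 -0.1] ff 0.0 j [ 0.6   0.2  -0.36  1.83  0.08  1.13 -1.38]
```

View pics/s1c.png

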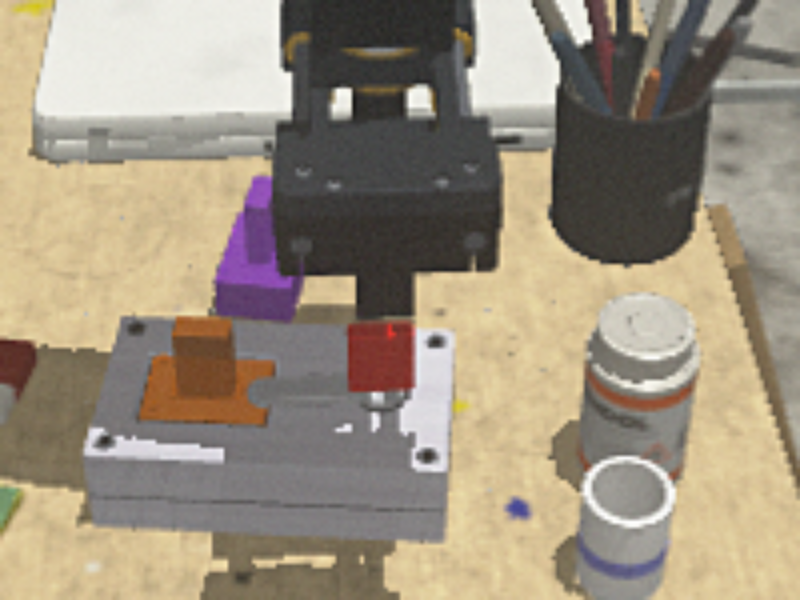

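The crop shows the gripper centred over the red fin (380,350) and clear of the gate, tin and sleeve. I'll lower it and close.

```bash
python3 -m inch '{"travel":[[0,0,-0.03],[0,0,-0.06],[0,0,-0.078],[0,0,-0.078],[0,0,-0.078],[0,0,-0.078],[0,0,-0.078],[0,0,-0.078],[0,0,-0.078],[0,0,-0.078]],"turn":[0,0,0,0,0,0,0,0,0,0],"gripper":[0.15,0.15,0.15,0.15,-1,-1,-1,-1,-1,-1]}'
python3 -c "from h import *;st()"
```

```text
time: 2.65
ee_pos: [517.3, -175.3, 78.8]
tool_rot: [0.0, 1.0, -0.014, 0.0]
contact_force: [1.0, 0.5, -0.0]
gripper_width: 17.8
finger_force: 0.0
t 2.65 p [ 517.3 -175.3   78.8] yline 88.45 tilt [ 0.001 -0.001] w 17.8 F [ 1.   0.5 -0. ] ff 0.0 j [ 0.59  0.27 -0.35  1.89  0.11  1.01 -1.41]
```

```bash
python3 -m inch '{"travel":[[0,0,0],[0,0,0],[0,0,0],[0,0,0],[0,0,0],[0,0,0],[0,0,0],[0,0,0],[0,0,0],[0,0,0]],"turn":[0,0,0,0.06,0.12,0.18,0.24,0.3,0.36,0.42],"gripper":[-1,-1,-1,-1,-1,-1,-1,-1,-1,-1]}'
python3 -c "from h import *;st()"
```

```text
time: 3.48
ee_pos: [517.2, -174.8, 78.5]
tool_rot: [-0.0, 0.95, 0.313, 0.0]
contact_force: [0.3, 2.0, 3.3]
gripper_width: 10.0
finger_force: 30.0
t 3.48 p [ 517.2 -174.8   78.5] yline 126.52 tilt [0. 0.] w 10.0 F [0.3 2.  3.3] ff 30.0 j [ 0.67  0.28 -0.44  1.88  0.14  1.01 -0.77]
```

```bash
python3 -m inch '{"travel":[[0,0,0],[0,0,0],[0,0,0],[0,0,0],[0,0,0],[0,0,0],[0,0,0],[0,0,0],[0,0,0],[0,0,0]],"turn":[0.06,0.12,0.18,0.24,0.3,0.3,0.3,0.3,0.3,0.3],"gripper":[-1,-1,-1,-1,-1,-1,-1,0,0,0]}'
python3 -c "from h import *;st()"
```

```text
time: 4.32
ee_pos: [516.7, -175.6, 77.9]
tool_rot: [0.0, 0.852, 0.524, -0.0]
contact_force: [-0.1, -1.3, -0.6]
gripper_width: 22.6
finger_force: 0.0
t 4.32 p [ 516.7 -175.6   77.9] yline 153.17 tilt [-0. -0.] w 22.6 F [-0.1 -1.3 -0.6] ff 0.0 j [ 0.72  0.29 -0.5   1.88  0.16  1.01 -0.32]
```

```bash
python3 -m inch '{"travel":[[0,0,0],[0,0,0],[0,0,0.03],[0,0,0.07],[0,0,0.12],[0,0,0.12],[-0.05,0,0.12],[-0.09,0.013,0.12],[-0.09,0.013,0.12],[-0.09,0.013,0.12]],"turn":[0,0,0,0,-0.07,-0.14,-0.22,-0.3,-0.37,-0.45],"gripper":[0,0,0,0,0,0,0,0,0,0]}'
python3 - <<'E'
from h import *
st();a=shot('side','s2');c=shot('top','t2')
X=cloud(a);h=cv2.cvtColor(a['img'],cv2.COLOR_BGR2HSV)
red=((h[...,0]<6)|(h[...,0]>174))&(h[...,1]>150)&(X[...,2]>55)&(X[...,2]<95)&(abs(X[...,0]-517)<40)&(abs(X[...,1]+175)<40)
print(cv2.minAreaRect(X[red][:,:2].astype(np.float32)))
amb=(h[...,0]>=5)&(h[...,0]<20)&(h[...,1]>130)&(abs(X[...,0]-443)<20)&(abs(X[...,1]+165)<15)
for z in ((52,95),(36,50)): 
  m=amb&(X[...,2]>z[0])&(X[...,2]<z[1]);print(cv2.minAreaRect(X[m][:,:2].astype(np.float32)))
cv2.imwrite('pics/s2c.png',cv2.resize(a['img'][180:330,160:360],(800,600)))
E
```

```text
time: 5.15
ee_pos: [443.0, -164.7, 173.9]
tool_rot: [0.001, 0.981, 0.194, -0.001]
contact_force: [0.8, 0.4, -0.2]
gripper_width: 43.3
finger_force: 0.0
t 5.15 p [ 443.  -164.7  173.9] yline 112.4 tilt [-0.001 -0.001] w 43.3 F [ 0.8  0.4 -0.2] ff 0.0 j [ 0.77  0.01 -0.47  1.95  0.01  1.18 -0.88]
((518.7394409179688, -175.8549041748047), (27.640167236328125, 9.191521644592285), 63.88134002685547)
((444.4295349121094, -165.97073364257812), (13.645050048828125, 23.78136444091797), 84.97132110595703)
((442.7556457519531, -165.10350036621094), (29.629179000854492, 39.44445037841797), 89.74430847167969)
```

View pics/s2c.png

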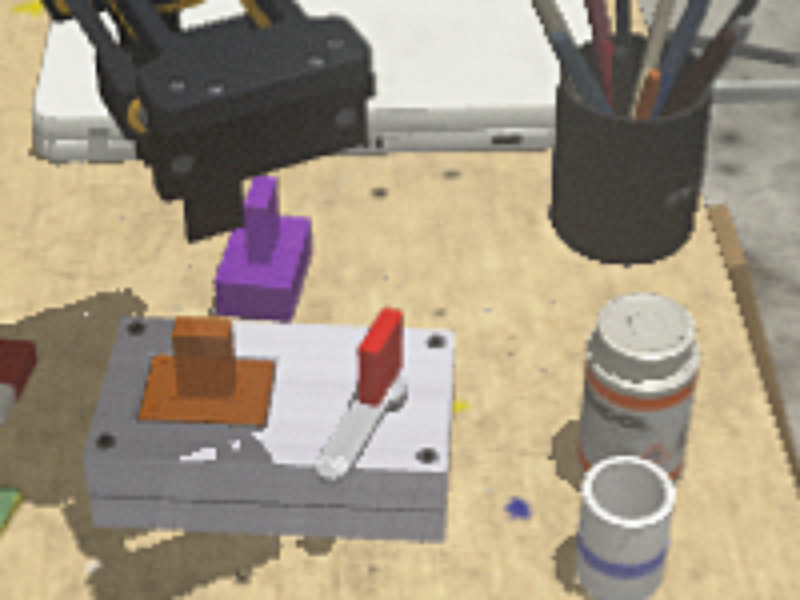

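The keeper arm now lies clear of the pocket at about 1.24 rad, shown by the red fin at (380,355) and the arm end at (330,465). The casting is still seated. Next I'll go down onto the gate.

```bash
python3 -m inch '{"travel":[[0,0,0],[0,0,0],[0,0,0],[0,0,0],[0,0,-0.03],[0,0,-0.07],[0,0,-0.1],[0,0,-0.13],[0,0,-0.13],[0,0,-0.13]],"turn":[-0.08,-0.15,-0.22,-0.3,-0.33,-0.33,-0.33,-0.33,-0.33,-0.33],"gripper":[0,0,0,0,0,0,0,0,0,0]}'
python3 -c "from h import *;st()"
```

```text
time: 6.08
ee_pos: [445.0, -164.5, 69.4]
tool_rot: [-0.001, 0.998, -0.059, -0.001]
contact_force: [-0.4, -0.5, 0.2]
gripper_width: 43.5
finger_force: 0.0
t 6.08 p [ 445.  -164.5   69.4] yline 83.29 tilt [-0.001  0.001] w 43.5 F [-0.4 -0.5  0.2] ff 0.0 j [ 0.75  0.15 -0.47  2.05  0.08  0.96 -1.46]
```

```bash
python3 -m inch '{"travel":[[0,0,0],[0,0,0],[0,0,0],[0,0,0],[0,0,0],[0,0,0],[0,0,0],[0,0,0],[0,0,0],[0,0,0]],"turn":[0,0,0,0,0,0,0,0,0,0],"gripper":[-1,-1,-1,-1,-1,-1,-1,-1,-1,-1]}'
python3 -c "from h import *;st()"
```

```text
time: 6.92
ee_pos: [445.1, -164.9, 70.4]
tool_rot: [0.0, 0.998, -0.06, 0.0]
contact_force: [-0.4, -0.3, 2.2]
gripper_width: 11.8
finger_force: 30.0
t 6.92 p [ 445.1 -164.9   70.4] yline 83.09 tilt [ 0. -0.] w 11.8 F [-0.4 -0.3  2.2] ff 30.0 j [ 0.75  0.15 -0.47  2.05  0.08  0.96 -1.46]
```

```bash
python3 -m inch '{"travel":[[0,0,0.006],[0,0,0.015],[0,0,0.025],[0,0,0.035],[0,0,0.05],[0,0,0.065],[0,0,0.08],[0,0,0.095],[0,0,0.1],[0,0,0.1]],"turn":[0,0,0,0,0,0,0,0,0,0],"gripper":[-1,-1,-1,-1,-1,-1,-1,-1,-1,-1]}'
python3 -c "
from h import *
st();a=shot('side','s3')
cv2.imwrite('pics/s3c.png',cv2.resize(a['img'][180:330,160:360],(800,600)))"
```

```text
time: 7.75
ee_pos: [445.9, -165.1, 151.8]
tool_rot: [0.001, 0.998, -0.06, 0.001]
contact_force: [-0.2, 0.9, -0.9]
gripper_width: 11.7
finger_force: 30.0
t 7.75 p [ 445.9 -165.1  151.8] yline 83.09 tilt [ 0.003 -0.002] w 11.7 F [-0.2  0.9 -0.9] ff 30.0 j [ 0.76  0.04 -0.47  1.98  0.02  1.13 -1.41]
```

View pics/s3c.png

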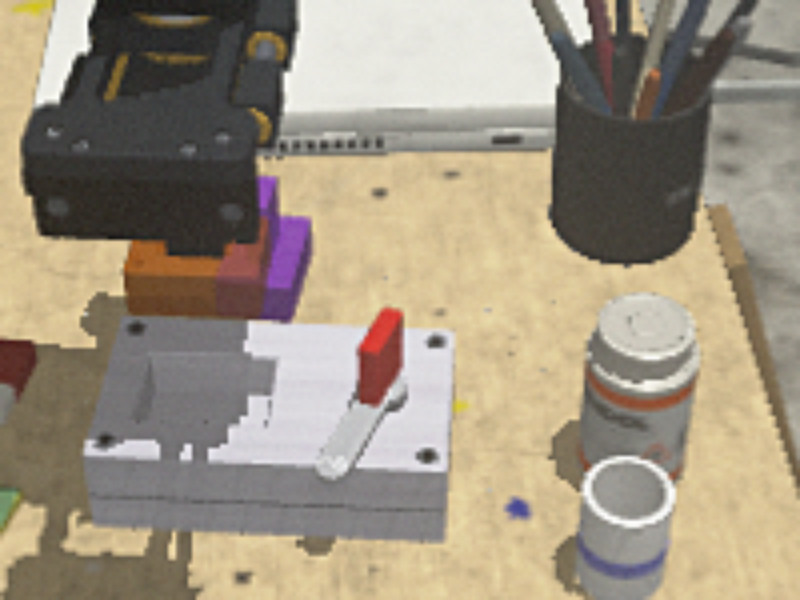

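The amber casting (200,280) hangs level above the empty pocket, and the keeper, tin and sleeve are unmoved. I'll carry it over to the light box.

```bash
python3 -m inch '{"travel":[[0,0.02,0],[0.005,0.06,0],[0.01,0.11,0],[0.015,0.16,0],[0.02,0.21,0],[0.025,0.26,0],[0.03,0.31,0],[0.03,0.355,0],[0.03,0.385,0],[0.03,0.4,0]],"turn":[0,0,0,0,0,0,0,0,0,0],"gripper":[-1,-1,-1,-1,-1,-1,-1,-1,-1,-1]}'
python3 -c "from h import *;st()"
```

```text
time: 8.63
ee_pos: [467.7, 159.7, 149.7]
tool_rot: [-0.001, 0.998, -0.057, -0.001]
contact_force: [0.1, -0.9, -0.6]
gripper_width: 11.6
finger_force: 30.0
t 8.63 p [467.7 159.7 149.7] yline 83.41 tilt [-0.001  0.002] w 11.6 F [ 0.1 -0.9 -0.6] ff 30.0 j [ 0.38  0.12 -0.8   1.93  0.09  1.13 -2.14]
```

```bash
python3 -m inch '{"travel":[[0,0,-0.015],[0,0,-0.03],[0,0,-0.045],[0,0,-0.055],[0,0,-0.065],[0,0,-0.072],[0,0,-0.078],[0,0,-0.081],[0,0,-0.083],[0,0,-0.083]],"turn":[0,0,0,0,0,0,0,0,0,0],"gripper":[-1,-1,-1,-1,-1,-1,-1,-1,-1,-1]}'
python3 -c "
from h import *
st();a=shot('side','s4')"
```

```text
time: 9.47
ee_pos: [469.1, 155.2, 83.7]
tool_rot: [0.0, 0.998, -0.06, 0.0]
contact_force: [-0.1, 0.7, -0.5]
gripper_width: 12.1
finger_force: 30.0
t 9.47 p [469.1 155.2  83.7] yline 83.09 tilt [ 0. -0.] w 12.1 F [-0.1  0.7 -0.5] ff 30.0 j [ 0.35  0.21 -0.78  1.99  0.18  1.01 -2.21]
```

```bash
python3 -m inch '{"travel":[[0,0,-0.001],[0,0,-0.001],[0,0,-0.002],[0,0,-0.002],[0,0,-0.003],[0,0,-0.003],[0,0,-0.004],[0,0,-0.004],[0,0,-0.004],[0,0,-0.004]],"turn":[0,0,0,0,0,0,0,0,0,0],"gripper":[-1,-1,-1,-1,-1,-1,-1,-1,-1,-1]}'
python3 -c "from h import *;st()"
```

```text
time: 10.35
ee_pos: [469.0, 155.3, 80.6]
tool_rot: [0.0, 0.998, -0.06, -0.0]
contact_force: [-0.5, -0.8, -0.0]
gripper_width: 11.8
finger_force: 30.0
t 10.35 p [469.  155.3  80.6] yline 83.1 tilt [-0. -0.] w 11.8 F [-0.5 -0.8 -0. ] ff 30.0 j [ 0.35  0.22 -0.78  1.99  0.18  1.   -2.21]
```

```bash
python3 -m inch '{"travel":[[0,0,-0.001],[0,0,-0.001],[0,0,-0.002],[0,0,-0.002],[0,0,-0.002],[0,0,-0.003],[0,0,-0.003],[0,0,-0.003],[0,0,-0.003],[0,0,-0.003]],"turn":[0,0,0,0,0,0,0,0,0,0],"gripper":[-1,-1,-1,-1,-1,-1,-1,-1,-1,-1]}'
python3 -c "
from h import *
st();a=shot('side','s5')
cv2.imwrite('pics/s5c.png',cv2.resize(a['img'][110:260,140:340],(800,600)))"
```

```text
time: 11.18
ee_pos: [469.1, 155.3, 80.3]
tool_rot: [0.001, 0.998, -0.06, -0.0]
contact_force: [-7.3, -3.6, 18.6]
gripper_width: 11.5
finger_force: 30.0
t 11.18 p [469.1 155.3  80.3] yline 83.09 tilt [-0.    -0.002] w 11.5 F [-7.3 -3.6 18.6] ff 30.0 j [ 0.35  0.22 -0.78  1.99  0.18  1.   -2.21]
```

View pics/s5c.png

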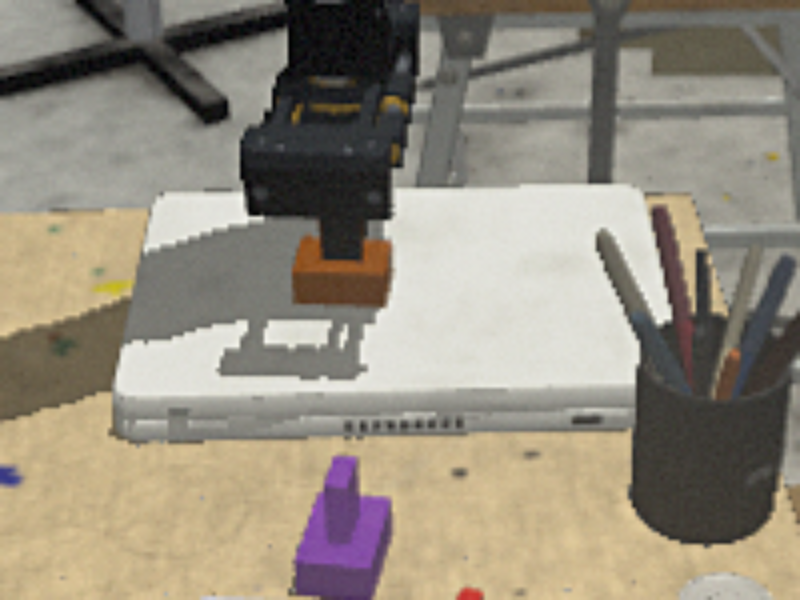

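The casting (340,270) stands level, wholly on the light box, and the 18 N reading confirms contact. I'll ease off, release and retreat.

```bash
python3 -m inch '{"travel":[[0,0,0.001],[0,0,0.002],[0,0,0.002],[0,0,0.002],[0,0,0.002],[0,0,0.002],[0,0,0.002],[0,0,0.002],[0,0,0.002],[0,0,0.002]],"turn":[0,0,0,0,0,0,0,0,0,0],"gripper":[-1,-1,-1,0,0,0,0,0,0,0]}'
python3 -c "from h import *;st()"
```

```text
time: 12.07
ee_pos: [468.9, 155.3, 79.7]
tool_rot: [0.0, 0.998, -0.06, -0.0]
contact_force: [-0.7, 0.3, -0.1]
gripper_width: 42.2
finger_force: 0.0
t 12.07 p [468.9 155.3  79.7] yline 83.09 tilt [-0. -0.] w 42.2 F [-0.7  0.3 -0.1] ff 0.0 j [ 0.35  0.22 -0.78  1.99  0.18  1.   -2.21]
```

```bash
python3 -m inch '{"travel":[[0,0,0.01],[0,0,0.03],[0,0,0.06],[0,0,0.09],[0,0,0.12],[0,0,0.14],[0,0,0.14],[0,0,0.14],[0,0,0.14],[0,0,0.14]],"turn":[0,0,0,0,0,0,0,0,0,0],"gripper":[0,0,0,0,0,0,0,0,0,0]}'
python3 - <<'E'
from h import *
st();a=shot('side','s6');X=cloud(a);h=cv2.cvtColor(a['img'],cv2.COLOR_BGR2HSV)
amb=(h[...,0]>=5)&(h[...,0]<20)&(h[...,1]>130)&(abs(X[...,0]-469)<40)&(abs(X[...,1]-155)<40)
for z in ((50,60),(64,100)):
  m=amb&(X[...,2]>z[0])&(X[...,2]<z[1]);print(cv2.minAreaRect(X[m][:,:2].astype(np.float32)),X[m][:,2].max())
cv2.imwrite('pics/s6c.png',cv2.resize(a['img'][120:345,100:400],(800,600)))
E
```

```text
time: 12.9
ee_pos: [468.2, 155.0, 190.7]
tool_rot: [0.0, 0.998, -0.06, -0.001]
contact_force: [0.0, -0.7, -0.4]
gripper_width: 43.3
finger_force: 0.0
t 12.9 p [468.2 155.  190.7] yline 83.09 tilt [-0.002 -0.   ] w 43.3 F [ 0.  -0.7 -0.4] ff 0.0 j [ 0.41  0.07 -0.8   1.88  0.05  1.22 -2.1 ]
((468.36187744140625, 153.53392028808594), (38.151546478271484, 52.76559829711914), 83.68744659423828) 59.700107115722865
((468.7956848144531, 151.84893798828125), (12.172182083129883, 23.555360794067383), 73.53004455566406) 92.77240753966072
```

View pics/s6c.png

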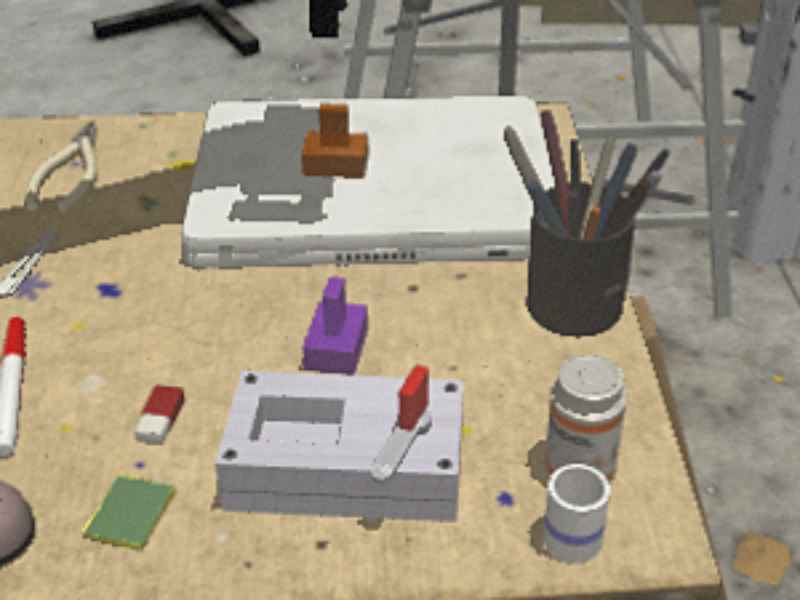

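The casting (335,145) stands gate up and free on the light box, with the gripper well above it. The keeper is open at (405,425), and the tin and sleeve are where they started.

```bash
python3 -c "from workcell import close_job;print(close_job())"
```

```text
the job is handed in; nothing more can be done
None
```

The casting stands gate up and released on the light box at about (468, 154) mm, the keeper is open at about 1.24 rad, the tin and sleeve look unmoved, and the job was handed in with the clock at about 13 s; the hand-in gave no verdict.

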